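Unlock the coffee-bean bin's lid latch

ROBOT

A 7-joint arm with a two-finger parallel gripper is mounted at the origin on the work surface. World frame = base frame: x ahead of the robot, y to its left, z up, the work surface at z = 0. Lengths are in mm, angles in rad, forces in N, time in s.
With the tool pointing down it reaches from about 400 to 875 mm from the base axis. Payload 4.4 kg.
Tool frame: the origin (TCP) lies midway between the tips of the shut fingers; the grasp point (between the pads) lies 19 mm behind it (ctrl.pinch_z is the distance from the TCP to the grasp point, in mm); z points along the fingers, y is the line along which they close (so a half turn about z gives the same grasp; the last joint's range is limited). The gripper opens to 85 mm and grips with 20 to 120 N. Pads are 22 mm wide; open, the fingers measure 114 mm over their backs; the gripper's body (76 mm by 85 mm) begins 54 mm behind the grasp point. The pads swing forward as they close: fully open they stand 13 mm farther back than shut.
Start: joints at [-1.357, 0.628, 0.038, 1.517, -0.027, 0.996, -0.02], TCP at [179.482, 624.743, 231.313] pointing down, gripper open.
Joint ranges: [-3.06, 3.06], [-0.37, 2.12], [-1.25, 1.32], [0.18, 2.47], [-1.1, 4.24], [0.23, 1.98], [-2.94, 2.94]. Speed limits (rad/s): [2.57, 2.57, 3.14, 3.14, 3.14, 3.14, 3.14].

INTERFACE

Orientations are given as [roll, pitch, yaw] about the fixed x, y, z axes, in that order (R = Rz(yaw) Ry(pitch) Rx(roll)).
In Python, from cell import read_state, cams, order, ctrl gives the robot as it stands.
- The arm moves only by the tool move_arm, never from a script. Its argument "targets" is text: rows parted by semicolons, each of 7 numbers parted by spaces: the gripper's target within -1 to 1 (fully open at 1, half-way at 0, shut at -1), then the shift along the tool's x, y, z in cm, then the turn, a rotation vector about the tool's x, y, z in degrees. A call has 1 to 5 rows; each row shifts and turns the commanded pose from where the row before left it, along the tool's axes as they then stand; what a row does not reach is not made up. A row lasts 1/12 s, in which the tool goes at most 41.7 mm and 7.16 degrees, less where a joint would pass 70% of its speed; a pose out of reach is approached as far as the arm can. A call with a gripper value outside its range is refused whole. The fingers move at their own pace and stop on an object; the grip force is fixed at half the most. Time passes only in rows, so rows that do not move let the fingers close. It gives the time, the measured TCP pose, the force, the opening and the grip force at its end, in the units of the state.
- read_state(): the state, without advancing time (a new reading comes with each control period).
- cams.get_image(name): name is "scene" or "side" or "wrist"; returns a dict with "color" (384x512x3 uint8, red, green, blue), "fovy" (degrees; the focal length in pixels is half the picture's height over the tangent of half this angle, whatever the lens; pixels are square), "cx", "cy" (the principal point, pixels), "rvec" (rotation vector, rad) and "tvec" (3), from world to camera coordinates, as OpenCV has them. Camera axes: x right, y down, z forward; pixel columns grow to the right and rows downward; lengths in mm; the calibration is good to about 2 mm. The wrist camera is an equidistant fisheye: a pixel r from the principal point sees the ray r / f radians off the axis. A picture is of the moment at which its call begins. There is no depth.
- order.finish_job(): hands the job in; it is judged then, once.
The state is a dict: "clock": time; "qpos": joint angles; "qd": joint speeds; "tau": joint torques, N m; "eef_pos": TCP position; "tool_rot": TCP orientation; "force": force on the tool from outside, world axes, zero at the start; "torque": the same for the moment, N m; "width": finger opening in mm; "gripper_force": force on a finger pad.
Only numpy, scipy, OpenCV 4.12 (cv2) and the standard library are available. Lean on these libraries where they do the work, as an engineer would, in place of code of your own. Each camera call takes 0.05 s, during which the arm holds its last target. There are 200 camera calls.

TASK

Undo the lid latch of the coffee-bean bin, the white bin with the brown lid: first slide its red safety tab all the way off the latch lever while the lever is still down, then lift the lever by its white crossbar until it stands up steeply, well past 45 degrees, and let go of it with the tab still clear. Leave the red tab of the green-lidded tea bin where it is.

Things in the scene. Friction and masses are not known exactly. Their poses are not given: they have to be found in the camera images.
- bean_bin: Coffee-bean bin, fixed to the counter: white, 190 x 190 mm, brown lid 200 x 200 mm, lid top at 142 mm. The like tea bin has a green lid. Origin: centre of its underside; z up, x away from the robot, yaw up to 0.35 rad either way. All mm given with the joints are in this frame. On the lid a grey guide block 16 mm high runs under the tab from y = 31 to 97.
- bean_tab (a joint): Slide of the bean bin's red safety tab along bin +y, in m: starts 0 to 0.004, tongue over the lever; clear from 0.016; stop at 0.030. Needs 2 N, stays where left. Upright grip 22 (x) by 16 mm (y), z = 169 to 199, centred at x = 0, y = 45 + slide. Its tongue, 18 mm wide, z = 159 to 169, reaches from the grip towards -y to y = -6 + slide.
- bean_latch (a joint): Angle of the bean bin's lever, rad: 0 down (start), crossbar end swings up and away from the robot, stop at 1.4. Blocked while the tongue is over it; then needs 2 N, stays where left. Steel, 20 mm wide; pin along y at x = 45, z = 154. White crossbar 18 mm thick, 36 long (y), when down centred at x = -55, y = 0, z = 168; its ends are free: pinch across them, it pivots in the grip.
- tea_tab (a joint): Slide of the red safety tab of the green-lidded tea bin, built the same, in m: starts at 0 (over its lever) and shall stay there.

How it is judged:
By the outcome, as a careful person would: the job done as asked, in the order asked, and still so for the second after the job is handed in, with the robot touching nothing.
It also fails if it takes over 48 s, if anything falls off the work surface, if the arm or the gripper's body presses on something with over 40 N, if the wrist force passes 120 N, or if a joint passes its speed limit or range.

## Working session

There is one attempt and no reset: what is moved stays moved. The work goes in short steps, Python scripts to look and compute and a tool call to move; the robot and the scene stay as the last step left them, time stands still between calls to the robot, and variables do not carry over. Pictures are saved under pics/ and viewed, at most 10 in all, crops included, and the job is handed in when it is done.

Besides the shell and the picture viewer there is one more tool, called after "Request:" in YAML: its name, and indented under it one key for each argument. move_arm: Moves the arm, as the interface text tells. Its arguments: {"type":"object","properties":{"targets":{"type":"string"}},"required":["targets"]}

```bash
ls; mkdir -p pics; python3 - <<'E'
from cell import read_state,cams,ctrl
import cv2,numpy as np
s=read_state();print(s['clock'],s['eef_pos'],s['tool_rot'],s['width'],ctrl.pinch_z)
ims=[]
for n in("scene","side","wrist"):
    d=cams.get_image(n);ims.append(d['color']);np.savez(f'{n}0.npz',**d);print(n,d['fovy'],d['cx'],d['cy'],d['rvec'],d['tvec'])
cv2.imwrite('pics/a.png',cv2.resize(np.hstack(ims[:2]),(800,300))[:,:,::-1]);cv2.imwrite('pics/w.png',ims[2][:,:,::-1])
E
```

```text
pics
0.0 [179.3256665  624.12869806 230.38359123] [-3.13968853e+00  3.51370032e-05  2.86174149e+00] 85.87632120381318 18.700000000000003
scene 44.77860774377534 268.5102182978959 196.46953993356792 [ 2.62207259  1.08911807 -0.16824835] [-447.29168668 -342.27756574 1184.48112804]
side 47.40314514773807 248.12526209761614 198.29991687057048 [ 2.83223466  0.1565526  -0.01433232] [-558.74069236   -1.15646235 1074.69169354]
wrist 65.70646984690485 254.81033227602106 194.0398940637752 [-2.30617218 -1.73500795 -0.265885  ] [-649.86907691  -37.36084193  380.88510401]
```

View pics/a.png

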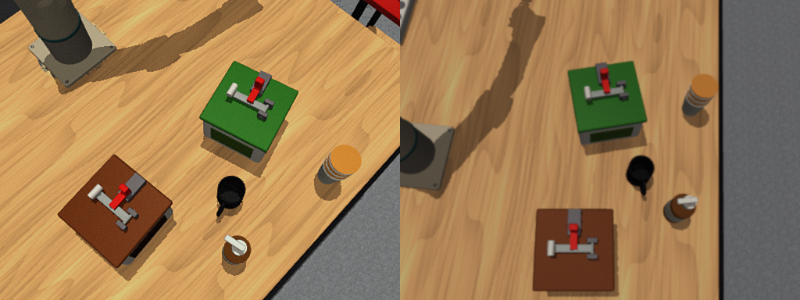

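The brown bin is at bottom (side view ≈ (575,250) in the picture, half scale), with its white crossbar to the left and its red tab pointing up to the grey guide. The green tea bin is further toward +y. Next I measure the lid outline, the tab and the bar.

```bash
cat > h.py <<'E'
import cv2,numpy as np
def ray(d,u,v,z):
    R=cv2.Rodrigues(np.array(d['rvec'],float))[0];t=np.array(d['tvec'],float).ravel()
    f=192/np.tan(np.radians(float(d['fovy']))/2)
    r=R.T@np.array([(u-float(d['cx']))/f,(v-float(d['cy']))/f,1]);o=-R.T@t
    return (o+r*(z-o[2])/r[2])
def blobs(m,amin=15):
    c,_=cv2.findContours(m.astype(np.uint8),cv2.RETR_EXTERNAL,cv2.CHAIN_APPROX_NONE)
    return sorted([k for k in c if cv2.contourArea(k)>amin],key=cv2.contourArea,reverse=True)
E
cat > m.py <<'E'
from h import *
for n in('scene','side'):
    d=np.load(n+'0.npz');im=d['color'];hsv=cv2.cvtColor(im,cv2.COLOR_RGB2HSV);H,S,V=[hsv[...,i].astype(int) for i in range(3)]
    r,g,b=[im[...,i].astype(int) for i in range(3)]
    br=((H<12)|(H>172))&(S>110)&(V>50)&(V<140)
    lid=blobs(br,500)[0]
    P=np.array([ray(d,*p[0],142)[:2] for p in lid],np.float32)
    c,sz,a=cv2.minAreaRect(P);print(n,'lid',c,sz,a)
    x,y,w,h=cv2.boundingRect(lid);print((x,y,w,h))
    box=np.zeros(br.shape,bool);box[y:y+h,x:x+w]=1
    for nm,m,z in(('red',(r>150)&(g<70)&(b<70),199),('dkred',(r>100)&(g<40)&(b<40),199),('white',(S<40)&(V>200),177)):
        for k in blobs(m&box,8)[:2]:
            q=np.array([ray(d,*p[0],z)[:2] for p in k],np.float32)
            print(nm,cv2.contourArea(k),q.mean(0).round(),[np.round(t,1) for t in cv2.minAreaRect(q)])
    s=im[y-10:y+h+10,x-10:x+w+10];cv2.imwrite(f'pics/{n}_c.png',cv2.resize(s,(400,400),interpolation=cv2.INTER_CUBIC)[:,:,::-1])
a=np.hstack([cv2.imread(f'pics/{n}_c.png') for n in('scene','side')]);cv2.imwrite('pics/c.png',a)
E
python3 m.py
```

```text
scene lid (540.66064453125, -231.39508056640625) (198.0415496826172, 197.99884033203125) 5.970012187957764
(74, 198, 146, 145)
red 175.0 [ 546. -213.] [array([ 546.6, -213.2]), array([16.9, 39.3]), np.float64(8.1)]
red 74.0 [ 534. -184.] [array([ 534.2, -184.3]), array([20.1, 13.6]), np.float64(1.7)]
dkred 283.5 [ 542. -203.] [array([ 543.5, -203.1]), array([25. , 60.7]), np.float64(21.8)]
white 67.5 [ 484. -237.] [array([ 484. , -237.5]), array([ 8.3, 33.7]), np.float64(3.7)]
side lid (536.7601318359375, -233.5093994140625) (197.26934814453125, 196.11399841308594) 6.325483798980713
(170, 268, 104, 105)
red 138.5 [ 535. -218.] [array([ 535.9, -217.3]), array([14.9, 35.8]), np.float64(6.3)]
red 52.5 [ 531. -185.] [array([ 531.2, -185.2]), array([16.9, 11. ]), np.float64(6.3)]
dkred 150.5 [ 536. -216.] [array([ 535.2, -216.5]), array([16.6, 37.7]), np.float64(7.1)]
dkred 68.0 [ 532. -186.] [array([ 532.2, -186. ]), array([18.8, 12.8]), np.float64(6.3)]
```

View pics/c.png

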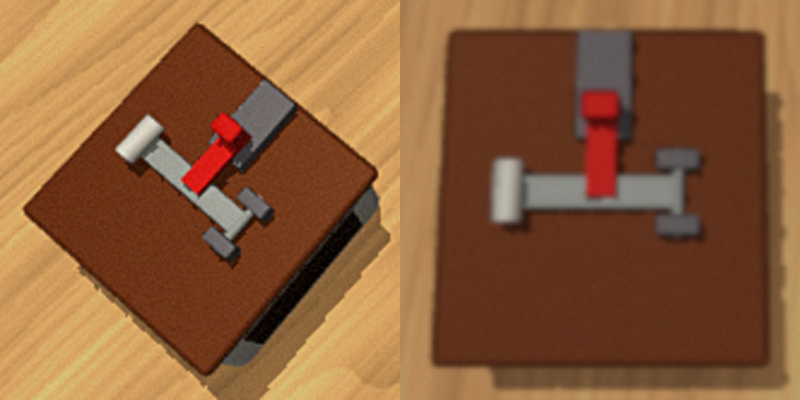

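The lid centre is about (538.7, -232.5) with yaw about +6.1°. The grip measured about (533, -185) against a model value of (534, -188) plus slide, and the bar measured (484, -237.5) against (484, -238). Sizes and positions agree. First I rise and turn to yaw 186°, then cross over.

Request:
move_arm:
  targets: "1 0 0 -3 0 0 -5.5; 1 0 0 -3 0 0 -5.5; 1 0 0 -2 0 0 -5.5; 1 0 0 0 0 0 -5.6; 1 -1.8 -3.6 0 0 0 0"

```text
clock: 0.57
eef_pos: [194.6, 597.1, 312.0]
tool_rot: [3.133, -0.004, -3.021]
force: [-0.6, 0.8, -1.1]
width: 85.2
gripper_force: 0.0
```

Request:
move_arm:
  targets: "1 -1.8 -3.6 0 0 0 0; 1 -1.8 -3.6 0 0 0 0; 1 -1.8 -3.6 0 0 0 0; 1 -1.8 -3.6 0 0 0 0; 1 -1.8 -3.6 0 0 0 0"

```text
clock: 0.98
eef_pos: [310.3, 419.4, 311.1]
tool_rot: [-3.141, -0.0, -3.035]
force: [0.7, 0.6, -0.4]
width: 85.7
gripper_force: 0.0
```

Request:
move_arm:
  targets: "1 -1.8 -3.6 0 0 0 0; 1 -1.8 -3.6 0 0 0 0; 1 -1.8 -3.6 0 0 0 0; 1 -1.8 -3.6 0 0 0 0; 1 -1.8 -3.6 0 0 0 0"

```text
clock: 1.4
eef_pos: [418.8, 250.0, 311.3]
tool_rot: [-3.142, -0.0, -3.036]
force: [1.8, 0.6, 0.1]
width: 85.6
gripper_force: 0.0
```

```bash
python3 -c "
from cell import read_state
s=read_state();print(s['clock'],s['qpos'],s['eef_pos'],s['tool_rot'],s['force'])"
```

```text
1.4 [-0.62010727  0.30291652  0.03237016  1.84614128 -0.01159473  0.99282856
  1.0939734 ] [418.75816806 249.96752843 311.30038842] [-3.14159003e+00 -1.27110206e-04 -3.03554141e+00] [1.79489796 0.63790198 0.06772185]
```

Request:
move_arm:
  targets: "1 -0.6 -4 0 0 0 0; 1 -0.6 -4 0 0 0 0; 1 -0.6 -4 0 0 0 0; 1 -0.6 -4 0 0 0 0; 1 -0.6 -4 0 0 0 0"

```text
clock: 1.82
eef_pos: [469.1, 54.2, 311.3]
tool_rot: [3.141, -0.0, -3.036]
force: [1.4, -0.1, 0.7]
width: 85.1
gripper_force: 0.0
```

Request:
move_arm:
  targets: "1 -0.6 -4 0 0 0 0; 1 -0.6 -4 0 0 0 0; 1 -0.6 -4 0 0 0 0; 1 -0.6 -4 0 0 0 0; 1 -0.6 -4 0 0 0 0"

```text
clock: 2.23
eef_pos: [520.1, -141.5, 311.3]
tool_rot: [3.141, -0.0, -3.036]
force: [1.6, 1.0, 1.7]
width: 85.3
gripper_force: 0.0
```

Request:
move_arm:
  targets: "0 0 -2 0 0 0 0; 0 0 0 3 0 0 0; 0 0 0 3 0 0 0; 0 0 0 0 0 0 0; 0 0 0 0 0 0 0"

```text
clock: 2.65
eef_pos: [521.2, -159.0, 250.3]
tool_rot: [3.14, -0.004, -3.036]
force: [1.2, -0.1, 0.4]
width: 42.7
gripper_force: 0.0
```

```bash
python3 - <<'E'
from cell import read_state,cams
import cv2,numpy as np
s=read_state();print(s['clock'],s['qpos'],s['eef_pos'],s['tool_rot'],s['width'])
ims=[]
for n in("side","wrist"):
    d=cams.get_image(n);np.savez(n+'1.npz',**d);ims.append(d['color'])
cv2.imwrite('pics/b.png',cv2.resize(np.hstack(ims),(800,300))[:,:,::-1])
E
```

```text
2.65 [ 0.12110247  0.46194054  0.18132274  1.78965317 -0.10244982  0.90304675
  2.02447737] [ 521.2196223  -158.97520825  250.31495435] [ 3.14016571 -0.00364668 -3.03557374] 42.65963240353187
```

View pics/b.png

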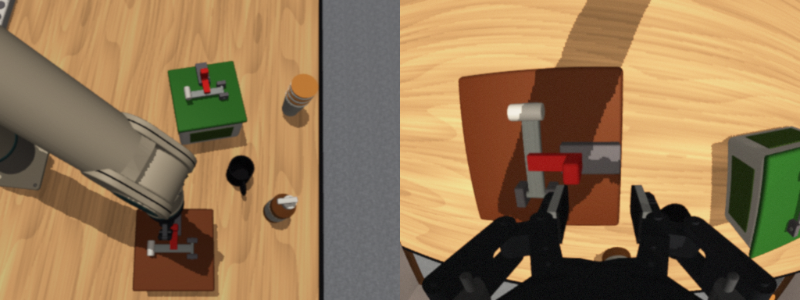

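The wrist view shows the red grip at about (572,168), just ahead of the fingers and a little off-centre, with the bar at about (525,112). I refine from the wrist view.

```bash
cat >> h.py <<'E'
def fray(d,u,v,z):
    R=cv2.Rodrigues(np.array(d['rvec'],float))[0];t=np.array(d['tvec'],float).ravel()
    f=192/np.tan(np.radians(float(d['fovy']))/2)
    p=np.array([u-float(d['cx']),v-float(d['cy'])]);r=np.hypot(*p);a=r/f
    q=R.T@np.append(p/r*np.sin(a),np.cos(a));o=-R.T@t
    return o+q*(z-o[2])/q[2]
E
python3 - <<'E'
from h import *
d=np.load('wrist1.npz');im=d['color'];r,g,b=[im[...,i].astype(int) for i in range(3)]
R=cv2.Rodrigues(d['rvec'])[0];print('cam',-R.T@d['tvec'].ravel())
k=blobs((r>110)&(g<60)&(b<60))[0]
for z in(169,199):
    q=np.array([fray(d,*p[0],z)[:2] for p in k]);t=np.radians(6.1)
    B=(q-[538.7,-232.5])@np.array([[np.cos(t),-np.sin(t)],[np.sin(t),np.cos(t)]])
    print(z,B.min(0),B.max(0))
m=(im.min(2)>150)&(im.max(2).astype(int)-im.min(2)<30);m[200:]=0
for k in blobs(m,50)[:2]:
    print(cv2.boundingRect(k),[np.round(x,1) for x in cv2.minAreaRect(np.array([fray(d,*p[0],172)[:2] for p in k],np.float32))])
cv2.imwrite('pics/d.png',cv2.resize(im[100:320,110:330],(600,600),interpolation=cv2.INTER_CUBIC)[:,:,::-1])
E
```

```text
cam [ 445.25635494 -166.65589418  395.60040139]
169 [-99.01150191 -76.80795018] [ 75.01759167 -10.12289077]
199 [-97.27799182 -56.65675748] [53.7111037   1.19975719]
(138, 134, 19, 20) [array([ 482.5, -248. ]), array([15.3, 15.5]), np.float64(2.6)]
```

View pics/d.png

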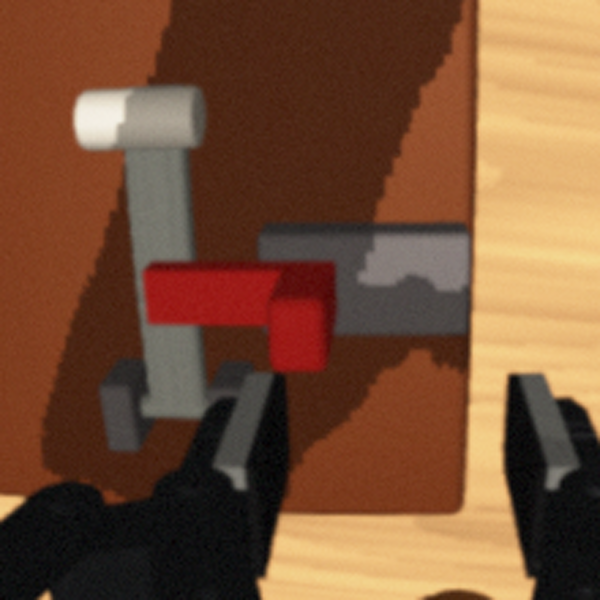

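```bash
python3 - <<'E'
from h import *
d=np.load('wrist1.npz');t=np.radians(6.1);M=np.array([[np.cos(t),-np.sin(t)],[np.sin(t),np.cos(t)]])
def f(n,u,v,z):
    w=fray(d,110+u/2.727,100+v/2.727,z)[:2];print(n,w.round(1),((w-[538.7,-232.5])@M).round(1))
f('grip top',302,334,199);f('tl',273,299,199);f('br',328,370,199)
f('bar L',75,118,168);f('bar R',205,118,168);f('bar C top',140,118,175)
f('tongue end',146,294,169)
f('lid tr',478,-0,142);f('lid br',463,512,142)
E
```

```text
grip top [ 530.7 -182.1] [-2.6 51. ]
tl [ 521.7 -190.3] [-12.5  43.8]
br [ 540.4 -174.4] [ 7.9 57.6]
bar L [ 483.6 -257.8] [-57.5 -19.3]
bar R [ 480.8 -217.4] [-56.   21.2]
bar C top [ 481.1 -234.9] [-57.5   3.7]
tongue end [ 536.2 -233.7] [-2.6 -0.9]
lid tr [ 439.4 -141.2] [-89.  101.4]
lid br [ 622.9 -121.6] [ 95.5 101.3]
```

Request:
move_arm:
  targets: "0 -0.9 -2.6 0 0 0 0; 0 0 0 3 0 0 0; 0 0 0 2.5 0 0 0; 0 0 0 0 0 0 0; 0 0 0 0 0 0 0"

```text
clock: 3.17
eef_pos: [534.3, -184.0, 197.1]
tool_rot: [3.141, -0.0, -3.035]
force: [0.8, -0.0, 0.8]
width: 42.5
gripper_force: 0.0
```

```bash
python3 - <<'E'
from cell import read_state,cams
import cv2,numpy as np
s=read_state();print(s['clock'],s['eef_pos'],s['tool_rot'],s['width'],s['force'])
ims=[cams.get_image(n)['color'] for n in("side","wrist")]
cv2.imwrite('pics/e.png',np.hstack([cv2.resize(ims[0][230:384,140:300],(400,385)),cv2.resize(ims[1][100:300,100:308],(400,385))])[:,:,::-1])
E
```

```text
3.1667 [ 534.29105762 -183.96399793  197.11534607] [ 3.14139009e+00 -6.95342670e-06 -3.03503963e+00] 42.472024583298655 [ 0.79578113 -0.0379594   0.77361359]
```

View pics/e.png

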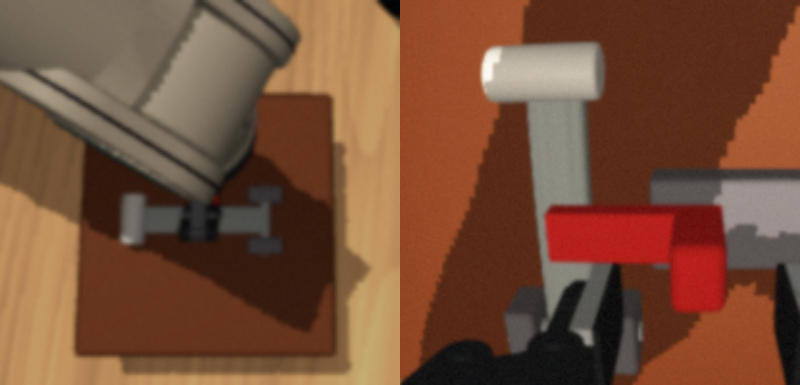

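The grip (672–725) sits centred between the fingers (≈615 and ≈780) in the wrist view. I descend and pinch.

Request:
move_arm:
  targets: "0 0.1 0 1.3 0 0 0; 0 0 0 1 0 0 0; 0 0 0 0 0 0 0; -1 0 0 0 0 0 0; -1 0 0 0 0 0 0"

```text
clock: 3.68
eef_pos: [533.5, -184.5, 174.1]
tool_rot: [-3.141, 0.001, -3.035]
force: [0.6, 0.3, -0.8]
width: 19.5
gripper_force: 0.0
```

Request:
move_arm:
  targets: "-1 0 0 0 0 0 0; -1 0 0 0 0 0 0; -1 0 0 0 0 0 0; -1 0 0 0 0 0 0"

```text
clock: 4.02
eef_pos: [533.6, -184.6, 174.2]
tool_rot: [-3.141, 0.001, -3.036]
force: [-1.1, 1.3, 6.1]
width: 14.9
gripper_force: 59.2
```

Request:
move_arm:
  targets: "-1 0 0.6 0 0 0 0; -1 0 0.6 0 0 0 0; -1 0 0.6 0 0 0 0; -1 0 0.5 0 0 0 0; -1 0 0 0 0 0 0"

```text
clock: 4.43
eef_pos: [531.0, -160.9, 174.2]
tool_rot: [-3.141, 0.001, -3.035]
force: [-0.2, 0.8, 7.2]
width: 15.0
gripper_force: 59.5
```

Request:
move_arm:
  targets: "-1 0 0.2 0 0 0 0; -1 0 0.2 0 0 0 0; -1 0 0 0 0 0 0"

```text
clock: 4.68
eef_pos: [530.7, -157.8, 174.2]
tool_rot: [-3.14, 0.002, -3.035]
force: [-0.2, -0.7, 7.2]
width: 15.0
gripper_force: 59.4
```

Request:
move_arm:
  targets: "0 0 0 0 0 0 0; 0 0 0 0 0 0 0; 0 0 0 0 0 0 0; 0 0 0 -2.5 0 0 0; 0.5 0 0 -3 0 0 0"

```text
clock: 5.1
eef_pos: [528.2, -156.6, 226.5]
tool_rot: [3.139, -0.006, -3.035]
force: [1.2, -0.7, -0.1]
width: 53.3
gripper_force: 0.0
```

Request:
move_arm:
  targets: "0.5 2 -3.5 0 0 0 0; 0.5 2 -3.5 0 0 0 0; 0.5 0 0 0 0 0 0; 0.5 0 0 0 0 0 0"

```text
clock: 5.43
eef_pos: [496.1, -234.2, 228.3]
tool_rot: [-3.141, -0.001, -3.042]
force: [0.2, 1.1, -0.3]
width: 64.0
gripper_force: 0.0
```

```bash
python3 - <<'E'
from cell import read_state,cams
import cv2,numpy as np
s=read_state();print(s['clock'],s['eef_pos'],s['tool_rot'],s['width'],s['force'])
ims=[]
for n in("side","wrist"):
    d=cams.get_image(n);np.savez(n+'2.npz',**d);ims.append(d['color'])
cv2.imwrite('pics/f.png',np.hstack([cv2.resize(ims[0][230:384,140:300],(400,385)),cv2.resize(ims[1][100:300,100:308],(400,385))])[:,:,::-1])
E
```

```text
5.4333 [ 496.07080865 -234.22346152  228.26934113] [-3.14074063e+00 -9.44836821e-04 -3.04165925e+00] 63.99220843095199 [ 0.20037297  1.08765797 -0.34334484]
```

View pics/f.png

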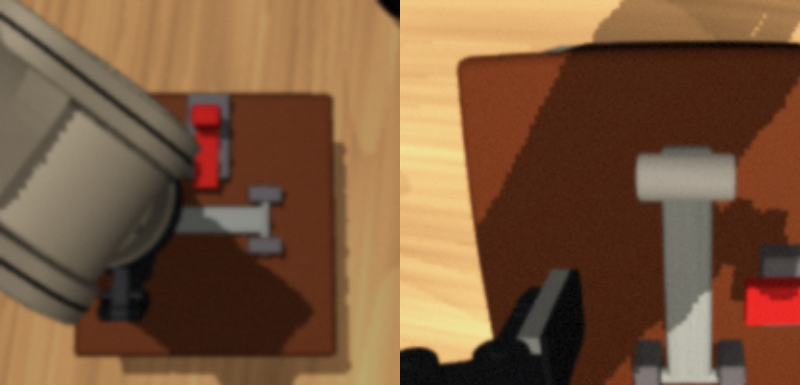

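The tab is clear of the lever: the tongue ends at row ~188 and the lever starts at ~205. The bar shows at (636–736, 152–200) in the wrist crop.

```bash
python3 - <<'E'
from h import *
d=np.load('wrist2.npz')
L=fray(d,100+236*.52,100+177*.5195,168);Rr=fray(d,100+336*.52,100+177*.5195,168);T=fray(d,100+286*.52,100+174*.5195,174)
print(L,Rr,(L+Rr)/2,T)
E
```

```text
[ 484.44166538 -255.38042891  168.        ] [ 480.64307586 -218.1742521   168.        ] [ 482.54237062 -236.77734051  168.        ] [ 479.57243981 -236.92689826  174.        ]
```

Request:
move_arm:
  targets: "0.5 1.3 -0.2 0 0 0 -0.4; 0.5 0 0 2.5 0 0 0; 0.5 0 0 2 0 0 0; 0.5 0 0 0 0 0 0; 0.5 0 0 0 0 0 0"

```text
clock: 5.95
eef_pos: [485.1, -233.0, 182.5]
tool_rot: [3.14, -0.002, -3.026]
force: [-0.7, 0.3, 1.0]
width: 64.1
gripper_force: 0.0
```

Request:
move_arm:
  targets: "0.5 0.2 -0.4 0 0 0 0.5; 0.5 0 0 2 0 0 0; 0.5 0 0 1.1 0 0 0; 0.5 0 0 0 0 0 0; 0.5 0 0 0 0 0 0"

```text
clock: 6.37
eef_pos: [484.0, -239.2, 153.0]
tool_rot: [-3.141, 0.001, -3.037]
force: [0.4, 0.0, 0.4]
width: 64.3
gripper_force: 0.0
```

Request:
move_arm:
  targets: "0.5 0.1 0.2 0.1 0 0 0; -1 0 0 0 0 0 0; -1 0 0 0 0 0 0; -1 0 0 0 0 0 0; -1 0 0 0 0 0 0"

```text
clock: 6.78
eef_pos: [482.8, -237.9, 152.4]
tool_rot: [-3.14, 0.001, -3.037]
force: [-2.4, -0.5, 5.3]
width: 34.7
gripper_force: 59.5
```

Request:
move_arm:
  targets: "-1 0 0 0 0 0 0; -1 0 0 0 0 0 0; -1 0 0 0 0 0 0; -1 0 0 0 0 0 0"

```text
clock: 7.12
eef_pos: [482.8, -237.9, 152.4]
tool_rot: [-3.14, 0.001, -3.037]
force: [-1.6, -0.3, 6.4]
width: 34.4
gripper_force: 59.5
```

Request:
move_arm:
  targets: "-1 -0.15 0 -0.87 0 0 0; -1 -0.25 0 -0.85 0 0 0; -1 -0.3 0 -0.82 0 0 0; -1 -0.38 0 -0.8 0 0 0; -1 0 0 0 0 0 0"

```text
clock: 7.53
eef_pos: [494.0, -236.6, 186.2]
tool_rot: [-3.14, 0.001, -3.037]
force: [1.9, -3.3, -4.2]
width: 34.5
gripper_force: 61.0
```

Request:
move_arm:
  targets: "-1 -0.44 0 -0.76 0 0 0; -1 -0.52 0 -0.72 0 0 0; -1 -0.57 0 -0.67 0 0 0; -1 -0.63 0 -0.61 0 0 0; -1 0 0 0 0 0 0"

```text
clock: 7.95
eef_pos: [514.1, -234.4, 212.8]
tool_rot: [-3.141, -0.002, -3.037]
force: [-3.1, -4.6, -2.4]
width: 34.5
gripper_force: 60.8
```

Request:
move_arm:
  targets: "-1 -0.7 0 -0.56 0 0 0; -1 -0.73 0 -0.5 0 0 0; -1 -0.77 0 -0.43 0 0 0; -1 -0.8 0 -0.37 0 0 0; -1 0 0 0 0 0 0"

```text
clock: 8.37
eef_pos: [543.6, -231.3, 231.1]
tool_rot: [-3.141, -0.002, -3.039]
force: [-1.2, -3.6, -1.5]
width: 34.3
gripper_force: 60.1
```

Request:
move_arm:
  targets: "-1 -0.84 0 -0.29 0 0 0; -1 -0.84 0 -0.22 0 0 0; -1 -0.35 0 -0.05 0 0 0; -1 0 0 0 0 0 0; -1 0 0 0 0 0 0"

```text
clock: 8.78
eef_pos: [563.5, -229.0, 237.0]
tool_rot: [-3.141, -0.002, -3.037]
force: [-3.7, -3.4, 0.6]
width: 34.1
gripper_force: 59.4
```

Request:
move_arm:
  targets: "0.5 0 0 0 0 0 0; 0.5 0 0 0 0 0 0; 0.5 0 0 0 0 0 0; 0.5 0 0 0 0 0 0; 0.5 0 0 -2 0 0 0"

```text
clock: 9.2
eef_pos: [562.7, -226.6, 253.3]
tool_rot: [3.137, -0.006, -3.037]
force: [-0.0, -0.9, 0.1]
width: 64.2
gripper_force: 0.0
```

Request:
move_arm:
  targets: "0.5 0 0 -3 0 0 0; 0.5 0 0 -3 0 0 0; 0.5 3 2 -2 0 0 0; 0.5 3 3 0 0 0 0; 0.5 3 3 0 0 0 0"

```text
clock: 9.62
eef_pos: [467.7, -158.8, 337.6]
tool_rot: [-3.141, 0.003, -3.039]
force: [0.9, 0.8, -0.5]
width: 63.8
gripper_force: 0.0
```

Request:
move_arm:
  targets: "0.5 1 4 0 0 0 0; 0.5 1 4 0 0 0 0; 0.5 0 4 0 0 0 0; 0.5 0 4 0 0 0 0; 0.5 0 0 0 0 0 0"

```text
clock: 10.03
eef_pos: [430.3, 6.7, 336.9]
tool_rot: [3.136, 0.001, -3.025]
force: [-0.0, 1.2, -0.5]
width: 64.3
gripper_force: 0.0
```

```bash
python3 - <<'E'
from cell import read_state,cams
import cv2,numpy as np
s=read_state();print(s['clock'],s['eef_pos'],s['width'],s['force'])
ims=[cams.get_image(n)['color'] for n in("scene","side")]
cv2.imwrite('pics/g.png',np.hstack([cv2.resize(ims[0][180:360,60:240],(400,400)),cv2.resize(ims[1][70:384,150:464],(400,400))])[:,:,::-1])
E
```

```text
10.0333 [430.33060431   6.7448488  336.87966121] 64.31321470895358 [-0.01230812  1.23062349 -0.5434673 ]
```

View pics/g.png

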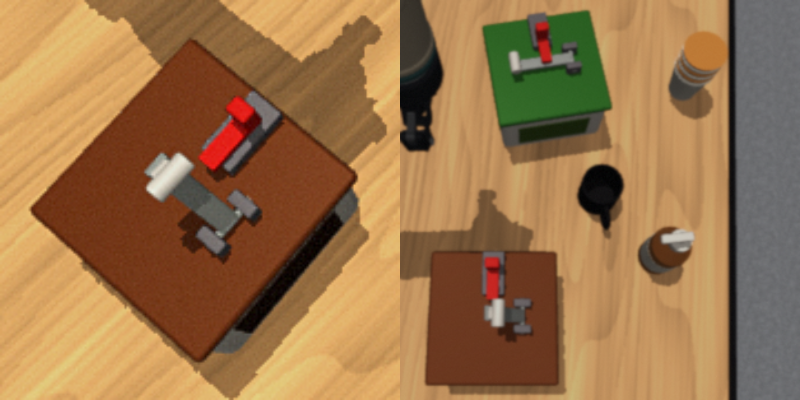

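The tab is clear in both views and the tea tab is unmoved. The lever is up, with the bar at (497,313) in the side crop and (170,177) in the scene crop. I triangulate its angle.

```bash
python3 - <<'E'
from h import *
a=np.load('side0.npz');b=np.load('scene0.npz')
A=(150+97*.785,70+313*.785);B=(60+170*.45,180+177*.45)
for z in(200,215,230,245,253,260):
    print(z,ray(a,*A,z)[:2].round(1),ray(b,*B,z)[:2].round(1))
E
```

```text
200 [ 545.6 -230.2] [ 535.4 -233.9]
215 [ 546.3 -230.8] [ 540.3 -232.9]
230 [ 547.  -231.4] [ 545.3 -231.9]
245 [ 547.7 -231.9] [ 550.2 -230.9]
253 [ 548.  -232.2] [ 552.9 -230.4]
260 [ 548.4 -232.5] [ 555.2 -229.9]
```

```bash
python3 - <<'E'
from h import *
from cell import cams
ims=[]
D={}
for n,(x,y) in(('side',(190,290)),('scene',(110,230))):
    d=cams.get_image(n);im=d['color'];h=cv2.cvtColor(im,cv2.COLOR_RGB2HSV)
    c=im[y:y+60,x:x+70];ims.append(cv2.resize(c,(400,343),interpolation=cv2.INTER_CUBIC))
    m=np.zeros(im.shape[:2],bool);m[y:y+60,x:x+70]=((h[...,1]<45)&(h[...,2]>150))[y:y+60,x:x+70]
    for k in blobs(m,10)[:2]:print(n,cv2.contourArea(k),cv2.minAreaRect(k))
cv2.imwrite('pics/h.png',np.hstack(ims)[:,:,::-1])
E
```

```text
side 163.0 ((224.5, 315.0), (20.0, 11.0), 90.0)
scene 212.5 ((133.50001525878906, 257.0000305175781), (13.435027122497559, 21.92030906677246), 45.0)
```

View pics/h.png

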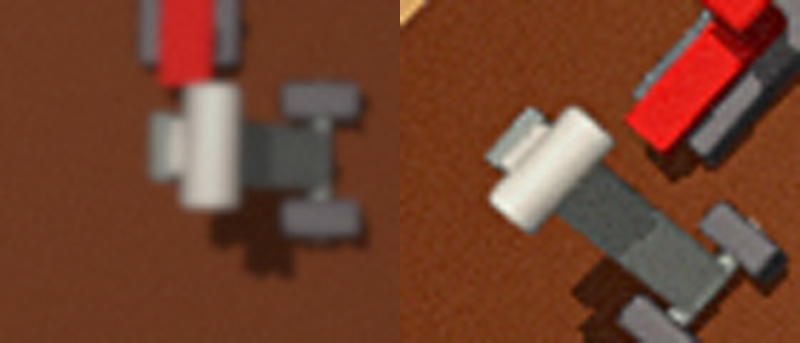

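```bash
python3 - <<'E'
from h import *
a=np.load('side0.npz');b=np.load('scene0.npz')
for z in(230,240,250,260,270):
    print(z,ray(a,226.9,315.5,z)[:2].round(1),ray(b,136.3,259.7,z)[:2].round(1))
# pin ends: between grey cheeks
print(ray(a,190+321/5.714,290+145/5.714,165)[:2],ray(b,110+(703-400)/5.714,230+290/5.714,160)[:2])
E
```

```text
230 [ 548.2 -230.9] [ 545.1 -232.2]
240 [ 548.7 -231.3] [ 548.4 -231.5]
250 [ 549.1 -231.7] [ 551.7 -230.9]
260 [ 549.6 -232. ] [ 555.  -230.2]
270 [ 550.  -232.4] [ 558.3 -229.5]
[ 581.87697352 -224.11441242] [ 586.39933932 -227.2038733 ]
```

The bar triangulates to x≈549, z≈240, so the lever stands at only about 60°. I nudge it steeper with shut fingers from the robot side.

Request:
move_arm:
  targets: "-1 -0.4 -3.6 0 0 0 0; -1 -0.4 -3.6 0 0 0 0; -1 -0.4 -3.6 0 0 0 0; -1 -0.4 -3.6 0 0 0 0; -1 -0.4 -3.6 0 0 0 0"

```text
clock: 10.65
eef_pos: [469.6, -182.7, 336.5]
tool_rot: [-3.141, -0.0, -3.041]
force: [0.5, 1.1, 0.4]
width: 3.7
gripper_force: 0.0
```

Request:
move_arm:
  targets: "-1 -0.4 -3.5 0 0 0 0; -1 -0.4 -3.4 0 0 0 0; -1 0 0 3 0 0 0; -1 0 0 3 0 0 0; -1 0 0 0 0 0 0"

```text
clock: 11.07
eef_pos: [481.1, -247.7, 271.4]
tool_rot: [3.137, -0.01, -3.042]
force: [-1.2, 1.2, -0.5]
width: -0.3
gripper_force: 0.0
```

Request:
move_arm:
  targets: "-1 0 0 2 0 0 0; -1 0 0 1.5 0 0 0; -1 0 0 0 0 0 0; -1 0 0 0 0 0 0"

```text
clock: 11.4
eef_pos: [484.9, -247.6, 242.1]
tool_rot: [-3.142, -0.0, -3.039]
force: [0.7, 0.3, 0.1]
width: -0.2
gripper_force: 0.0
```

Request:
move_arm:
  targets: "-1 0 1 0 0 0 0; -1 -1 0 0 0 0 0; -1 -1 0 0 0 0 0; -1 -0.8 0 0 0 0 0; -1 0 0 0 0 0 0"

```text
clock: 11.82
eef_pos: [515.0, -233.3, 242.0]
tool_rot: [-3.141, 0.003, -3.035]
force: [0.4, -0.6, 0.7]
width: 0.1
gripper_force: 0.0
```

Request:
move_arm:
  targets: "-1 -0.7 0 0 0 0 0; -1 -0.7 0 0 0 0 0; -1 -0.7 0 0 0 0 0; -1 -0.5 0 0 0 0 0; -1 0 0 0 0 0 0"

```text
clock: 12.23
eef_pos: [539.1, -231.3, 241.4]
tool_rot: [-3.141, 0.001, -3.037]
force: [0.7, 0.6, 0.1]
width: 0.1
gripper_force: 0.0
```

```bash
python3 - <<'E'
from cell import cams
import cv2,numpy as np
ims=[]
for n,(x,y) in(('side',(180,280)),('scene',(100,220))):
    im=cams.get_image(n)['color'];ims.append(cv2.resize(im[y:y+80,x:x+90],(400,356),interpolation=cv2.INTER_CUBIC))
cv2.imwrite('pics/i.png',np.hstack(ims)[:,:,::-1])
E
```

```text
(no output)
```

View pics/i.png

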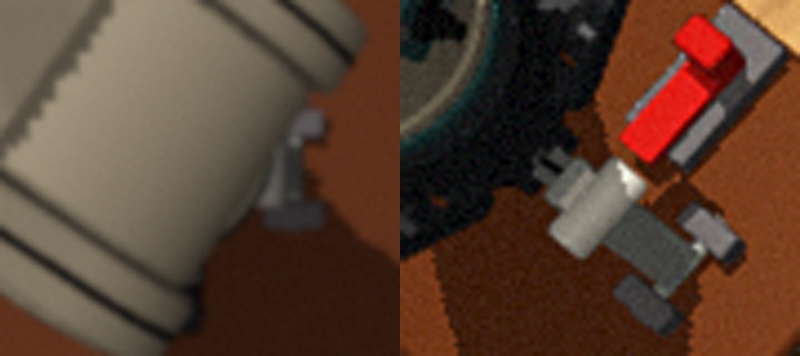

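```bash
python3 - <<'E'
from h import *
b=np.load('scene0.npz')
for u,v in((136.3,259.7),(145,267.3)):
    for z in range(230,266,5):
        x=ray(b,u,v,z)[0];dx,dz=584-x,z-154
        print(z,round(x),round(np.hypot(dx,dz)),round(np.degrees(np.arctan2(dz,dx))-8),end=' | ')
    print()
E
```

```text
230 545 85 55 | 235 547 89 57 | 240 548 93 60 | 245 550 97 62 | 250 552 101 63 | 255 553 106 65 | 260 555 110 67 | 265 557 114 68 | 
230 566 78 68 | 235 567 83 70 | 240 569 87 72 | 245 570 92 73 | 250 572 97 75 | 255 573 102 76 | 260 575 106 77 | 265 576 111 78 |
```

The lever was at about 63° and is now at about 76°, with the tab still clear. I back off and hand in.

Request:
move_arm:
  targets: "-1 2 0 0 0 0 0; -1 3 0 0 0 0 0; -1 2 0 -3 0 0 0; -1 0 0 -4 0 0 0; -1 0 0 -2 0 0 0"

```text
clock: 12.75
eef_pos: [467.9, -239.8, 335.2]
tool_rot: [-3.139, 0.004, -3.04]
force: [0.8, -0.8, 0.4]
width: 0.0
gripper_force: 0.0
```

Request:
move_arm:
  targets: "-1 1 4 0 0 0 0; -1 1 4 0 0 0 0; -1 0 4 0 0 0 0; -1 0 4 0 0 0 0; -1 0 0 0 0 0 0"

```text
clock: 13.17
eef_pos: [430.8, -73.2, 331.6]
tool_rot: [3.136, 0.001, -3.026]
force: [-0.2, 0.9, -0.0]
width: 0.3
gripper_force: 0.0
```

```bash
python3 - <<'E'
from cell import cams,read_state
import cv2,numpy as np
print(read_state()['force'])
ims=[]
for n,(x,y) in(('side',(180,280)),('scene',(100,220))):
    im=cams.get_image(n)['color'];ims.append(cv2.resize(im[y:y+80,x:x+90],(400,356),interpolation=cv2.INTER_CUBIC))
cv2.imwrite('pics/j.png',np.hstack(ims)[:,:,::-1])
E
```

```text
[-0.15388414  0.94424738 -0.03769303]
```

View pics/j.png

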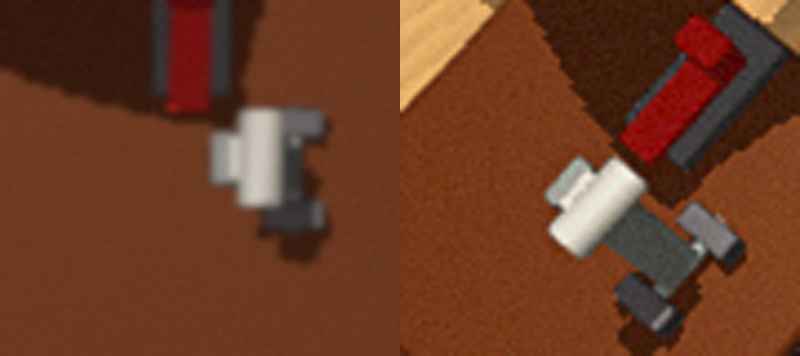

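The lever stays up steeply (bar at (260,158) side and (597,208) scene), the tab is clear, and the robot is away.

```bash
python3 -c "
from cell import order
print(order.finish_job())"
```

```text
the job is handed in; nothing more can be done
None
```

The coffee-bean bin's tab was slid clear first, then its lever was raised to about 76° (the lift left it at about 63°, so I nudged it further with shut fingers); I let go with the tab still clear, left the tea bin's tab alone, and handed the job in at about 13 s (the judge's result was not shown).

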